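Kit up two boards' hand-fitted parts

ROBOT

A 7-joint arm with a two-finger parallel gripper is mounted at the origin on the work surface. World frame = base frame: x ahead of the robot, y to its left, z up, the work surface at z = 0. Lengths are in m, angles in rad, forces in N, time in s.
With the tool pointing down it reaches from about 0.425 to 0.925 m from the base axis. Payload 6.8 kg.
Tool frame: the origin (TCP) lies on the front face of the gripper's body, between the roots of the fingers; the fingertips stand 73 mm ahead of it and the grasp point (between the pads) lies 54 mm ahead of it; z points along the fingers, y is the line along which they close (so a half turn about z gives the same grasp; the last joint's range is limited). The gripper opens to 85 mm and grips with 20 to 120 N. Pads are 22 mm wide; open, the fingers measure 114 mm over their backs; the gripper's body (76 mm by 85 mm) begins 54 mm behind the grasp point. The pads swing forward as they close: fully open they stand 13 mm farther back than shut.
Start: joints at [1.19, 0.477, 0.022, 1.555, -0.011, 1.109, -0.083], TCP at [0.182, -0.65, 0.304] pointing down, gripper open.
Joint ranges: [-2.96, 2.96], [-0.34, 2.1], [-1.41, 1.46], [0.24, 2.44], [-1.37, 4.51], [0.17, 1.92], [-2.96, 2.96]. Speed limits (rad/s): [2.39, 2.39, 3.14, 3.14, 3.14, 3.14, 3.14].

INTERFACE

Orientations are given as a unit quaternion [w, x, y, z].
In Python, from station import bot, optics gives the robot as it stands.
- The arm moves only by the tool drive_tool, never from a script. Its argument "deltas" is a list of rows, each an object with "gripper": the closure in counts, from 0 (fully open) to 255 (shut); "offset": the shift along the tool's x, y, z in units of 1000 mm (1.0 is 1000 mm), a list of three; "angular": the turn, a rotation vector about the tool's x, y, z in units of 45 degrees (1.0 is 45 degrees), a list of three. In form: [{"gripper": gripper, "offset": [dx, dy, dz], "angular": [rx, ry, rz]}, ...]. A call has 1 to 5 rows; each row is the pose to reach, as a shift and turn from the pose commanded when the call began, along the tool's axes at that moment; what a row does not reach only later rows make up. A row lasts 1/10 s, in which the tool goes at most 50 mm and 8.59 degrees, less where a joint would pass 70% of its speed; a pose out of reach is approached as far as the arm can. A call with a number of a shift or a turn outside -1 to 1 is refused whole. A call with a gripper value outside its range is refused whole. The fingers move at their own pace and stop on an object; "grip_force" is the grip in N (left out, the last holds). Time passes only in rows, so rows that repeat a pose let the fingers close. It gives the time, the measured TCP pose, the force, the opening and the grip force at its end, in the units of the state.
- bot.get_obs(): the state, without advancing time (a new reading comes with each control period).
- optics.read_camera(name): name is "scene" or "side" or "wrist"; returns the picture (420x560x3 uint8, blue, green, red); there is no depth.
- optics.camera_model(name): a dict with "fx", "fy", "cx", "cy" (pixels), "cam_to_world" (4x4, takes a point from camera to world coordinates). Camera axes: x right, y up, looking along -z (the intrinsics and any distortion apply to the point x, -y, -z); pixel columns grow to the right and rows downward; lengths in m; the calibration is good to about 2 mm. A picture is of the moment at which its call begins: read the wrist's pose just before it. camera_model takes no time and is no camera call; for the wrist camera it gives the pose at the moment of the call.
- bot.hand_in(): hands the job in; it is judged then, once.
The state is a dict: "t": time; "q": joint angles; "joint_vel": joint speeds; "joint_torque": joint torques, N m; "eef_pos": TCP position; "tool_rot": TCP orientation; "contact_force": force on the tool from outside, world axes, zero at the start; "torque": the same for the moment, N m; "gripper_width": opening from 0.0 (shut) to 1.0 (fully open); "grasp_force": force on a finger pad.
Only numpy, scipy, OpenCV 4.12 (cv2) and the standard library are available. Lean on these libraries where they do the work, as an engineer would, in place of code of your own. Each camera call takes 0.05 s, during which the arm holds its last target. There are 200 camera calls.

TASK

Make up the two kits from the parts in the blue stock tray: the large capacitor, the transformer and the heatsink go into the grey tray that holds the rectangular board, the small capacitor and the ring-shaped choke into the grey tray that holds the round board. Set each part down, without dropping it, in a small compartment of its own (any of the three beside the board), the same way up as it stands now and flat on the compartment's floor. Leave the relay in its place in the stock tray.

Things in the scene. Friction and masses are not known exactly. Their poses are not given: they have to be found in the camera images.
- large_capacitor_center (a point): The larger of the two capacitors: upright cylinder, black sleeve with a grey stripe, tan top with two short metal legs (4 mm), 35 mm diameter, 48 mm high without the legs. Point: on the axis half-way up; z up, legs up. Starts in the blue stock tray (floor 3 mm thick, rim 11 mm above the bench), underside 3 mm above the bench, 20 mm or more from the next part.
- small_capacitor_center (a point): The smaller of the two capacitors: same look, 25 mm diameter, 40 mm high without the 4 mm legs. Point: on the axis half-way up; z up, legs up. Starts in the blue stock tray (floor 3 mm thick, rim 11 mm above the bench), underside 3 mm above the bench, 20 mm or more from the next part.
- transformer_center (a point): Transformer: dark steel core 46 (its x) by 24 mm (y), 38 mm high; a yellowish coil, 30 mm long in x and 38 mm wide in y, bulges from its long sides 7 to 31 mm above the underside. Point: centre, half-way up; z up. Starts in the blue stock tray (floor 3 mm thick, rim 11 mm above the bench), underside 3 mm above the bench, 20 mm or more from the next part.
- heatsink_center (a point): Finned aluminium heatsink standing on end, 45 mm (its x) by 24 mm (its y), 38 mm high; the fins' edges form its two long sides (the y faces). Point: its centre, half-way up; z up. Starts in the blue stock tray (floor 3 mm thick, rim 11 mm above the bench), underside 3 mm above the bench, 20 mm or more from the next part.
- choke_center (a point): Ring-shaped (toroidal) choke lying flat: dark ring wound with copper wire, 46 mm outside diameter, 20 mm hole, 26 mm high. Point: centre of the ring, half-way up; z up. Starts in the blue stock tray (floor 3 mm thick, rim 11 mm above the bench), underside 3 mm above the bench, 20 mm or more from the next part.
- relay_center (a point): Relay: white block with a black top and eight metal blades pointing up, 28 mm (its x) by 21 mm (its y), 35 mm high without the 6 mm blades. Not part of either kit. Point: its centre, half-way up. Starts in the blue stock tray (floor 3 mm thick, rim 11 mm above the bench), underside 3 mm above the bench, 20 mm or more from the next part.
- kit_tray_rect: Fixed grey kit tray, 200 (x) by 232 mm (y), walls 3 mm thick, tops 11 mm above the bench, floor 3 mm thick. In its +x half lies a bare green rectangular circuit board (150 x 96 mm); along its -x edge are three compartments, each 75 (x) by 73 mm (y) inside, centres at x = -59.5 mm, y = -76.3, 0 and +76.3 mm. Origin: centre of the underside, at bench height; z up.
- kit_tray_round: Fixed grey kit tray, 200 (x) by 232 mm (y), walls 3 mm thick, tops 11 mm above the bench, floor 3 mm thick. In its +x half lies a bare green round circuit board (100 mm diameter); along its -x edge are three compartments, each 75 (x) by 73 mm (y) inside, centres at x = -59.5 mm, y = -76.3, 0 and +76.3 mm. Origin: centre of the underside, at bench height; z up.
- stock_tray: Fixed blue stock tray, flat, 270 (x) by 190 mm (y), walls 3 mm thick with tops 11 mm above the bench, floor 3 mm thick; the six parts stand in it in two columns along x, in any order. Origin: centre of the underside, at bench height; z up.
Things that resemble listed ones, but are neither listed nor needed, are in the scene too. Leave any yellow look-alike of the part that bears large_capacitor_center alone.

How it is judged:
By the outcome, as a careful person would: the job done as asked, in the order asked, and still so for the second after the job is handed in, with the robot touching nothing.
It also fails if it takes over 109 s, if anything falls off the work surface, if the arm or the gripper's body presses on something with over 40 N, if the wrist force passes 120 N, or if a joint passes its speed limit or range.

## Working session

There is one attempt and no reset: what is moved stays moved. The work goes in short steps, Python scripts to look and compute and a tool call to move; the robot and the scene stay as the last step left them, time stands still between calls to the robot, and variables do not carry over. Pictures are saved under pics/ and viewed, at most 14 in all, crops included, and the job is handed in when it is done.

Besides the shell and the picture viewer there is one more tool, called after ">>>" in YAML: its name, and indented under it one key for each argument. drive_tool: Moves the arm, as the interface text tells. Its arguments: {"type":"object","properties":{"deltas":{"type":"array"},"grip_force":{"type":"number"}},"required":["deltas"]}

```bash
mkdir -p pics; ls; python3 - <<'E'
from station import bot, optics
import cv2, numpy as np
o=bot.get_obs(); print({k:np.round(v,3).tolist() for k,v in o.items()})
for n in ("scene","side","wrist"):
    m=optics.camera_model(n); print(n,{k:np.round(v,4).tolist() if not isinstance(v,str) else v for k,v in m.items()})
    cv2.imwrite(f"pics/{n}0.png",optics.read_camera(n))
E
```

```text
pics
{'t': 0.0, 'q': [1.19, 0.478, 0.022, 1.556, -0.011, 1.109, -0.083], 'joint_vel': [0.002, -0.001, -0.002, 0.0, 0.0, 0.0, -0.001], 'joint_torque': [0.001, -59.645, 1.608, -28.12, 0.012, 0.009, -0.0], 'eef_pos': [0.182, -0.65, 0.303], 'tool_rot': [-0.001, 0.991, 0.136, -0.0], 'contact_force': [0.548, 0.278, -0.102], 'torque': [-0.002, 0.02, -0.039], 'grasp_force': 0.0, 'gripper_width': 1.001}
scene {'fx': 406.4286, 'fy': 406.4286, 'cx': 278.9107, 'cy': 208.3607, 'cam_to_world': [[-0.0996, -0.791, 0.6036, 1.0405], [0.995, -0.0765, 0.0639, 0.0711], [-0.0044, 0.607, 0.7947, 0.7561], [0.0, 0.0, 0.0, 1.0]]}
side {'fx': 507.4192, 'fy': 507.4192, 'cx': 276.3423, 'cy': 204.6476, 'cam_to_world': [[-0.7072, 0.5336, -0.4639, 0.0695], [-0.7069, -0.5483, 0.4469, 0.4324], [-0.0159, 0.6439, 0.7649, 0.7537], [0.0, 0.0, 0.0, 1.0]]}
wrist {'fx': 293.2698, 'fy': 293.2698, 'cx': 284.7971, 'cy': 205.2887, 'cam_to_world': [[0.2685, 0.9152, 0.3003, 0.2572], [-0.9633, 0.2557, 0.0821, -0.6277], [-0.0016, -0.3114, 0.9503, 0.3741], [0.0, 0.0, 0.0, 1.0]]}
```

View pics/scene0.png

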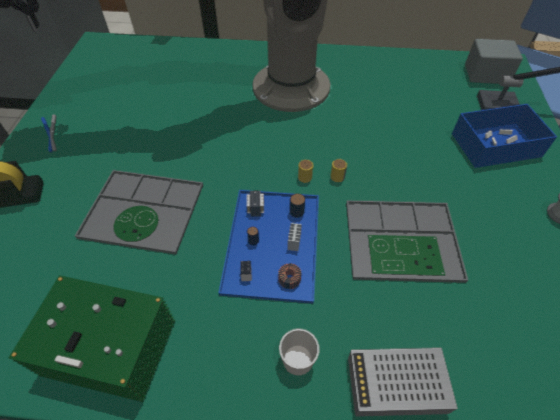

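View pics/side0.png

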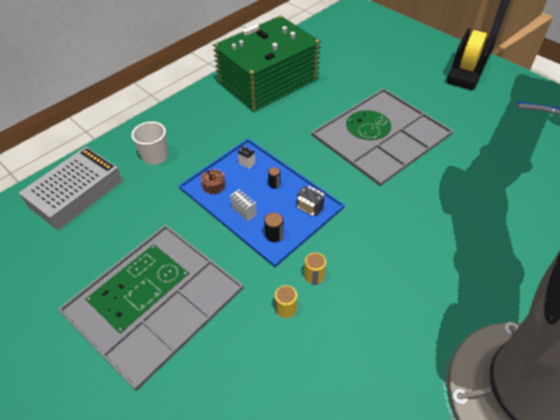

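The scene view shows the round-board tray at left (140,210), the stock tray in the middle (270,245) and the rect-board tray at right (405,240). The parts are the transformer (255,203), large cap (298,206), small cap (253,236), heatsink (294,237), relay (246,271) and choke (290,275). Yellow look-alikes stand at (305,172) and (339,171). The side view shows the same layout.

```bash
cat > h.py <<'E'
import numpy as np, cv2
from scipy.spatial.transform import Rotation as R
from scipy.optimize import least_squares
def proj(m,P):
    T=np.linalg.inv(np.array(m["cam_to_world"])); p=np.atleast_2d(P)@T[:3,:3].T+T[:3,3]
    return np.c_[m["cx"]+m["fx"]*p[:,0]/-p[:,2], m["cy"]-m["fy"]*p[:,1]/-p[:,2]]
def unproj(m,uv,z):
    uv=np.atleast_2d(uv).astype(float); T=np.array(m["cam_to_world"])
    d=np.c_[(uv[:,0]-m["cx"])/m["fx"],-(uv[:,1]-m["cy"])/m["fy"],-np.ones(len(uv))]@T[:3,:3].T
    return T[:3,3]+d*((z-T[2,3])/d[:,2])[:,None]
E
python3 - <<'E'
import cv2
a=cv2.imread("pics/scene0.png"); b=cv2.imread("pics/side0.png")
cv2.imwrite("pics/sc_stock.png",cv2.resize(a[182:304,215:330],None,fx=4.8,fy=4.8,interpolation=cv2.INTER_CUBIC))
import numpy as np
l=cv2.resize(a[165:255,75:210],None,fx=4,fy=4,interpolation=cv2.INTER_CUBIC)
r=cv2.resize(a[195:285,340:475],None,fx=4,fy=4,interpolation=cv2.INTER_CUBIC)
E
python3 - <<'E'
from h import *
from station import optics
m=optics.camera_model("scene"); a=cv2.imread("pics/scene0.png")
hsv=cv2.cvtColor(a,cv2.COLOR_BGR2HSV)
def quad(mask):
    cs,_=cv2.findContours(mask,cv2.RETR_EXTERNAL,cv2.CHAIN_APPROX_NONE)
    c=max(cs,key=cv2.contourArea); h=cv2.convexHull(c); 
    for e in np.arange(2,30,.5):
        q=cv2.approxPolyDP(h,e,True)
        if len(q)<=4: return q[:,0,:]
def crop(mask,x0,x1,y0,y1):
    z=np.zeros_like(mask); z[y0:y1,x0:x1]=mask[y0:y1,x0:x1]; return z
blue=cv2.inRange(hsv,(105,120,60),(130,255,255)); grey=cv2.inRange(hsv,(0,0,60),(179,60,200))
for n,q in [("stock",quad(crop(blue,200,340,180,310))),("round",quad(crop(grey,70,215,160,262))),("rect",quad(crop(grey,335,475,190,290)))]:
    P=unproj(m,q,.009); print(n,q.tolist()); print(np.round(P[:,:2],3).tolist(), "c",P.mean(0).round(3), "sides",np.linalg.norm(P-np.roll(P,-1,0),axis=1).round(3), "ang",[round(float(np.degrees(np.arctan2(*(np.roll(P,-1,0)-P)[i,[1,0]]))),1) for i in range(4)])
E
```

```text
stock [[240, 190], [317, 196], [312, 302], [219, 293]]
[[0.427, -0.087], [0.428, 0.097], [0.697, 0.099], [0.696, -0.087]] c [0.562 0.005 0.009] sides [0.184 0.27  0.186 0.269] ang [89.7, 0.4, -90.3, -179.9]
round [[113, 170], [201, 182], [174, 253], [75, 235]]
[[0.393, -0.414], [0.411, -0.186], [0.614, -0.2], [0.59, -0.43]] c [ 0.502 -0.307  0.009] sides [0.228 0.204 0.231 0.198] ang [85.5, -4.0, -96.0, 175.3]
rect [[347, 201], [446, 203], [467, 280], [354, 278]]
[[0.436, 0.168], [0.42, 0.397], [0.619, 0.41], [0.636, 0.182]] c [0.528 0.289 0.009] sides [0.23  0.199 0.229 0.201] ang [94.0, 3.7, -85.5, -176.0]
```

View pics/sc_stock.png

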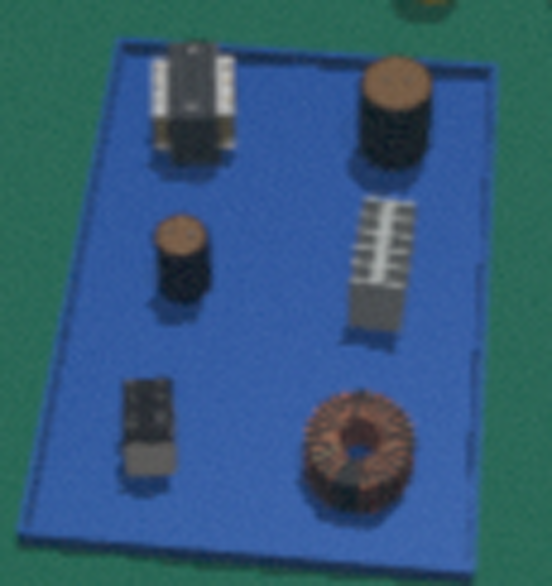

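Tray corners fit to about 2 mm. The stock tray is at (0.562,0.005) with yaw 0, the round tray at (0.502,-0.307) with yaw -4.3°, and the rect tray at (0.528,0.289) with yaw +3.9°. The crop shows all six parts clearly, in two columns with clear lanes in y. I'm moving the wrist camera over the stock tray.

>>> drive_tool:
  deltas:
    - {"gripper":0,"offset":[0.54,-0.524,0.04],"angular":[0,0,0.347]}
    - {"gripper":0,"offset":[0.54,-0.524,0.04],"angular":[0,0,0.347]}
    - {"gripper":0,"offset":[0.54,-0.524,0.04],"angular":[0,0,0.347]}
    - {"gripper":0,"offset":[0.54,-0.524,0.04],"angular":[0,0,0.347]}
    - {"gripper":0,"offset":[0.54,-0.524,0.04],"angular":[0,0,0.347]}
  grip_force: 50

```text
t: 0.65
eef_pos: [0.3082, -0.4324, 0.2904]
tool_rot: [-0.0, 1.0, 0.0, -0.0]
contact_force: [-0.0, -1.2, -0.5]
gripper_width: 0.998
grasp_force: 0.0
```

```bash
cat > go.py <<'E'
import sys
from h import *
from station import bot
def delta(x,y,z,yaw):
    o=bot.get_obs(); q=o["tool_rot"]; r=R.from_quat([q[1],q[2],q[3],q[0]])
    t=R.from_euler("z",yaw,degrees=True)*R.from_quat([1,0,0,0])
    print("t",round(o["t"],2),"eef",np.round(o["eef_pos"],4),"off",np.round(r.inv().apply(np.array([x,y,z])-o["eef_pos"]),4),"ang",np.round((r.inv()*t).as_rotvec(degrees=True)/45,3),"w",round(float(o["gripper_width"]),3),"g",round(float(o["grasp_force"]),1),"F",np.round(o["contact_force"],1))
if __name__=="__main__": delta(*map(float,sys.argv[1:5]))
E
python3 go.py 0.56 0 0.26 0
```

```text
t 0.65 eef [ 0.3082 -0.4324  0.2904] off [ 0.2519 -0.4323  0.0304] ang [-0.  0.  0.] w 0.998 g 0.0 F [-0.  -1.2 -0.5]
```

>>> drive_tool:
  deltas:
    - {"gripper":0,"offset":[0.252,-0.432,0.03],"angular":[0,0,0]}
    - {"gripper":0,"offset":[0.252,-0.432,0.03],"angular":[0,0,0]}
    - {"gripper":0,"offset":[0.252,-0.432,0.03],"angular":[0,0,0]}
    - {"gripper":0,"offset":[0.252,-0.432,0.03],"angular":[0,0,0]}
    - {"gripper":0,"offset":[0.252,-0.432,0.03],"angular":[0,0,0]}

```text
t: 1.15
eef_pos: [0.4338, -0.2169, 0.2757]
tool_rot: [0.0, 1.0, 0.0, 0.0]
contact_force: [1.5, -1.0, 0.3]
gripper_width: 1.001
grasp_force: 0.0
```

>>> drive_tool:
  deltas:
    - {"gripper":0,"offset":[0.126,-0.216,0.015],"angular":[0,0,0]}
    - {"gripper":0,"offset":[0.126,-0.216,0.015],"angular":[0,0,0]}
    - {"gripper":0,"offset":[0.126,-0.216,0.015],"angular":[0,0,0]}
    - {"gripper":0,"offset":[0.126,-0.216,0.015],"angular":[0,0,0]}
    - {"gripper":0,"offset":[0.126,-0.216,0.015],"angular":[0,0,0]}

```text
t: 1.65
eef_pos: [0.5596, -0.0014, 0.2605]
tool_rot: [0.0, 1.0, 0.0, -0.0]
contact_force: [1.5, -1.0, 0.7]
gripper_width: 0.997
grasp_force: 0.0
```

```bash
python3 - <<'E'
from station import bot, optics
import cv2,json,numpy as np
m=optics.camera_model("wrist"); im=optics.read_camera("wrist"); print(np.round(bot.get_obs()["eef_pos"],3),np.round(m["cam_to_world"],3).tolist())
json.dump({k:(np.array(v).tolist()) for k,v in m.items()},open("w1.json","w"))
cv2.imwrite("pics/w1.png",im); cv2.imwrite("pics/w1b.png",cv2.resize(im,(800,600),interpolation=cv2.INTER_CUBIC))
E
```

```text
[0.563 0.008 0.261] [[-0.001, 0.95, 0.311, 0.638], [-1.0, -0.001, -0.0, -0.001], [-0.0, -0.311, 0.95, 0.332], [0.0, 0.0, 0.0, 1.0]]
```

View pics/w1b.png

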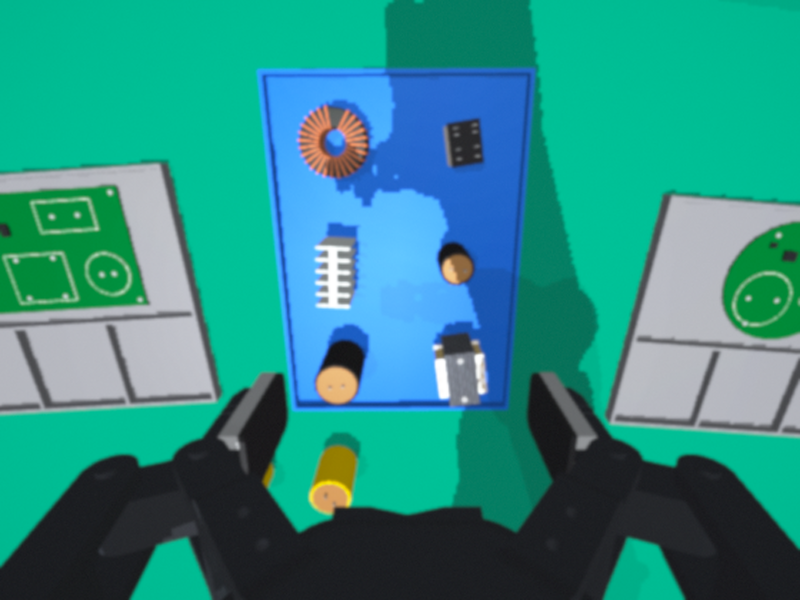

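The wrist view, scaled to 800x600, shows the part tops: choke (334,141), heatsink (334,277), large cap (338,386), small cap (457,268), transformer core (463,377) and relay (463,142). The stock tray corners are (258,70), (536,70), (508,409) and (294,409).

```bash
python3 - <<'E'
from h import *; import json
from station import optics
m=json.load(open("w1.json")); s=1/1.42857
for n,u,v,z in [("choke",334,141,.029),("heat",334,277,.041),("heatA",317,248,.041),("heatB",317,307,.041),("lcap",338,386,.051),("scap",457,268,.043),("traf",463,377,.041),("trA",460,350,.041),("trB",465,403,.041),("relay",463,142,.038),("c1",258,70,.011),("c2",536,70,.011),("c3",508,409,.011),("c4",294,409,.011),("rectcorner",163,163,.011),("roundcorner",671,193,.011)]:
    print(n,unproj(m,[u*s,v*s],z)[0].round(4))
m=optics.camera_model("scene")
for n,u,v,z in [("choke",360,436,.029),("heat",386,242,.041),("lcap",397,82,.051),("scap",182,235,.043),("traf",194,86,.041)]:
    print("sc",n,unproj(m,[215+u/4.8,182+v/4.8],z)[0].round(4))
for n,c,a in [("round",(.502,-.307),-4.3),("rect",(.528,.289),3.9)]:
    for y in (-.0763,0,.0763): print(n,(np.array(c)+R.from_euler("z",a,degrees=True).apply([-.0595,y,0])[:2]).round(4))
E
python3 go.py 0.45 0 0.2 0
```

```text
choke [0.6477 0.0485 0.029 ]
heat [0.5552 0.0516 0.041 ]
heatA [0.5764 0.0624 0.041 ]
heatB [0.5322 0.0654 0.041 ]
lcap [0.4719 0.0515 0.051 ]
scap [ 0.5623 -0.0366  0.043 ]
traf [ 0.4739 -0.0447  0.041 ]
trA [ 0.4971 -0.0414  0.041 ]
trB [ 0.4505 -0.0472  0.041 ]
relay [ 0.6467 -0.038   0.038 ]
c1 [0.6941 0.101  0.011 ]
c2 [ 0.6939 -0.0896  0.011 ]
c3 [ 0.425  -0.0903  0.011 ]
c4 [0.4252 0.0991 0.011 ]
rectcorner [0.6333 0.1772 0.011 ]
roundcorner [ 0.6115 -0.1982  0.011 ]
sc choke [0.6481 0.051  0.029 ]
sc heat [0.5578 0.0548 0.041 ]
sc lcap [0.4751 0.0534 0.051 ]
sc scap [ 0.5641 -0.0351  0.043 ]
sc traf [ 0.4786 -0.0414  0.041 ]
round [ 0.4369 -0.3786]
round [ 0.4427 -0.3025]
round [ 0.4484 -0.2265]
rect [0.4738 0.2088]
rect [0.4686 0.285 ]
rect [0.4634 0.3611]
t 1.7 eef [0.5628 0.0083 0.2606] off [-0.1131  0.0075  0.0602] ang [-0.008 -0.005  0.012] w 1.002 g 0.0 F [4.4 6.1 1.4]
```

>>> drive_tool:
  deltas:
    - {"gripper":0,"offset":[-0.087,-0.052,0.11],"angular":[0,0,0]}
    - {"gripper":0,"offset":[-0.087,-0.052,0.11],"angular":[0,0,0]}
    - {"gripper":0,"offset":[-0.087,-0.052,0.11],"angular":[0,0,0]}
    - {"gripper":0,"offset":[-0.087,-0.052,0.11],"angular":[0,0,0]}
    - {"gripper":0,"offset":[-0.087,-0.052,0.11],"angular":[0,0,0]}

```text
t: 2.2
eef_pos: [0.4711, 0.0489, 0.1501]
tool_rot: [0.0, 1.0, 0.001, -0.001]
contact_force: [2.0, -0.6, 0.7]
gripper_width: 1.002
grasp_force: 0.0
```

```bash
cat > snap.py <<'E'
import sys,json
from h import *
from station import bot, optics
m=optics.camera_model("wrist"); im=optics.read_camera("wrist"); n=sys.argv[1]
json.dump({k:np.array(v).tolist() for k,v in m.items()},open(n+".json","w"))
cv2.imwrite(f"pics/{n}.png",cv2.resize(im,(800,600),interpolation=cv2.INTER_CUBIC))
E
python3 snap.py w2; python3 go.py .473 .0525 .085 0
```

```text
t 2.25 eef [0.4726 0.0486 0.151 ] off [ 0.0003 -0.0039  0.066 ] ang [-0.    -0.001  0.   ] w 1.0 g 0.0 F [0.7 0.3 1.1]
```

View pics/w2.png

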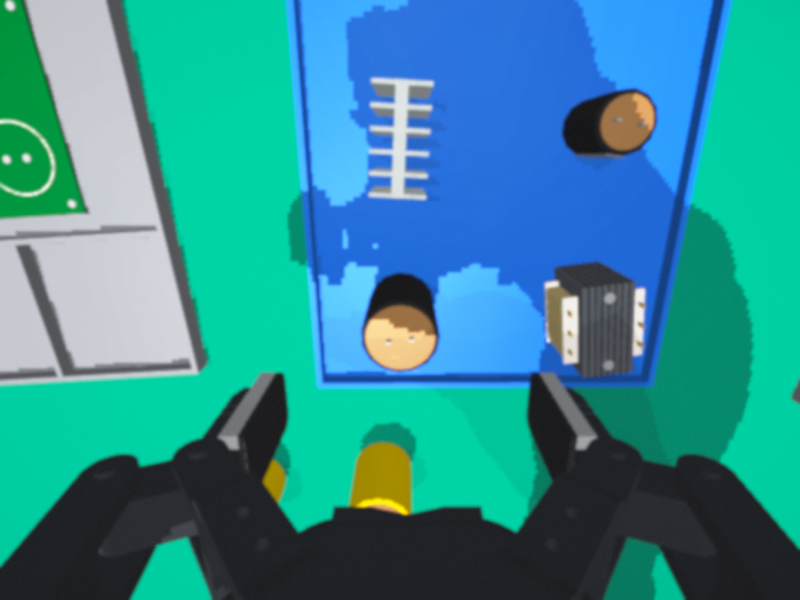

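The top of the large cap is centred at (400,337), between the fingers. I'm also measuring the heatsink (401,138), transformer core top (608,328) and small cap (628,121).

```bash
python3 - <<'E'
from h import *; import json
m=json.load(open("w2.json")); s=.7
for n,u,v,z in [("heat",401,138,.041),("lcap",400,337,.051),("lcapL",363,337,.051),("lcapR",437,337,.051),("scap",628,121,.043),("traf",608,328,.041),("trS1",610,298,.041),("trS2",608,366,.041)]:
    print(n,unproj(m,[u*s,v*s],z)[0].round(4))
E
```

```text
heat [0.5562 0.0518 0.041 ]
lcap [0.4732 0.0524 0.051 ]
lcapL [0.4732 0.0688 0.051 ]
lcapR [0.4732 0.0361 0.051 ]
scap [ 0.5624 -0.0377  0.043 ]
traf [ 0.4733 -0.0442  0.041 ]
trS1 [ 0.4881 -0.0428  0.041 ]
trS2 [ 0.4536 -0.0472  0.041 ]
```

>>> drive_tool:
  deltas:
    - {"gripper":0,"offset":[0,-0.0035,0.035],"angular":[0,0,0]}
    - {"gripper":0,"offset":[0,-0.0035,0.066],"angular":[0,0,0]}
    - {"gripper":0,"offset":[0,-0.0035,0.066],"angular":[0,0,0]}
    - {"gripper":200,"offset":[0,-0.0035,0.066],"angular":[0,0,0]}
    - {"gripper":200,"offset":[0,-0.0035,0.066],"angular":[0,0,0]}
  grip_force: 50

```text
t: 2.75
eef_pos: [0.4736, 0.0522, 0.0864]
tool_rot: [-0.0, 1.0, -0.0, 0.002]
contact_force: [-0.8, -0.6, 0.8]
gripper_width: 0.693
grasp_force: 0.0
```

>>> drive_tool:
  deltas:
    - {"gripper":200,"offset":[0,0,0],"angular":[0,0,0]}
    - {"gripper":200,"offset":[0,0,0],"angular":[0,0,0]}
    - {"gripper":200,"offset":[0,0,0],"angular":[0,0,0]}
    - {"gripper":200,"offset":[0,0,0],"angular":[0,0,0]}
    - {"gripper":200,"offset":[0,0,0],"angular":[0,0,0]}

```text
t: 3.25
eef_pos: [0.4729, 0.0522, 0.0862]
tool_rot: [-0.0, 1.0, -0.0, 0.001]
contact_force: [-1.2, -0.3, 9.1]
gripper_width: 0.396
grasp_force: 49.0
```

```bash
python3 go.py .4634 .3595 .18 4
```

```text
t 3.25 eef [0.4729 0.0522 0.0862] off [-0.0094 -0.3073 -0.0938] ang [ 0.    -0.003 -0.089] w 0.396 g 49.0 F [-1.2 -0.3  9.1]
```

>>> drive_tool:
  deltas:
    - {"gripper":200,"offset":[0,0,-0.02],"angular":[0,0,0]}
    - {"gripper":200,"offset":[0,0,-0.05],"angular":[0,0,0]}
    - {"gripper":200,"offset":[0,-0.03,-0.08],"angular":[0,0,0]}
    - {"gripper":200,"offset":[-0.002,-0.07,-0.08],"angular":[0,0,-0.03]}
    - {"gripper":200,"offset":[-0.004,-0.11,-0.08],"angular":[0,0,-0.06]}

```text
t: 3.75
eef_pos: [0.4688, 0.1632, 0.1667]
tool_rot: [-0.0, 1.0, 0.023, 0.002]
contact_force: [1.1, 1.4, -0.6]
gripper_width: 0.395
grasp_force: 49.9
```

>>> drive_tool:
  deltas:
    - {"gripper":200,"offset":[-0.002,-0.04,0],"angular":[0,0,-0.03]}
    - {"gripper":200,"offset":[-0.003,-0.08,0],"angular":[0,0,-0.03]}
    - {"gripper":200,"offset":[-0.004,-0.12,0],"angular":[0,0,-0.03]}
    - {"gripper":200,"offset":[-0.005,-0.16,0],"angular":[0,0,-0.03]}
    - {"gripper":200,"offset":[-0.005,-0.19,0],"angular":[0,0,-0.03]}

```text
t: 4.25
eef_pos: [0.4532, 0.3548, 0.1656]
tool_rot: [-0.001, 0.999, 0.036, 0.0]
contact_force: [-0.4, -0.1, -0.1]
gripper_width: 0.399
grasp_force: 49.9
```

```bash
python3 snap.py w3; python3 go.py .4634 .3595 .087 4
```

```text
t 4.3 eef [0.4521 0.3602 0.1662] off [0.0111 0.0021 0.0792] ang [-0.009 -0.002  0.01 ] w 0.396 g 50.0 F [-0.2  5.6  0.9]
```

View pics/w3.png

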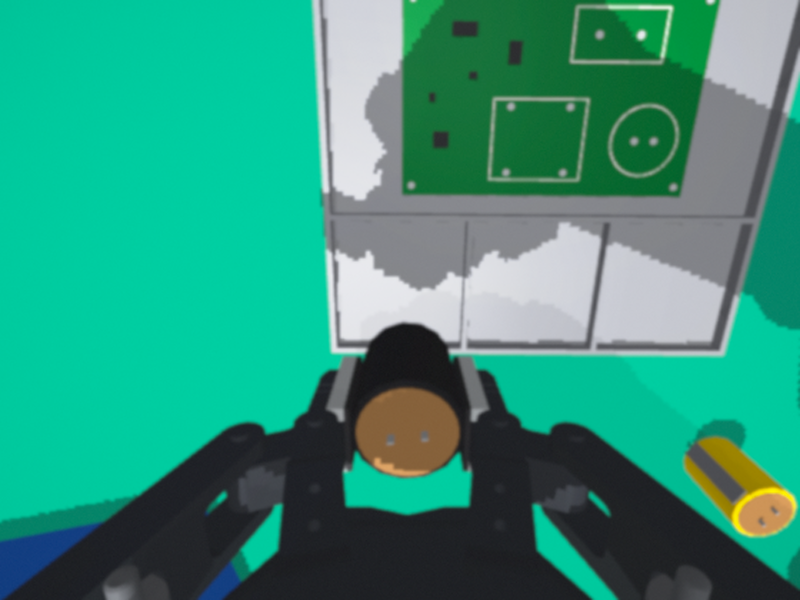

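The cap is held upright. The compartment wall-top corners are (330,217), (467,220), (462,350) and (334,352). The next corners to the right are (609,222), (593,350), (752,220) and (725,350).

```bash
python3 - <<'E'
from h import *; import json
m=json.load(open("w3.json")); s=.7
for c in ([(330,217),(467,219),(462,348),(334,350)],[(467,219),(608,221),(593,348),(462,348)],[(608,221),(752,221),(724,350),(593,348)]):
    P=unproj(m,np.array(c)*s,.011); print(P.mean(0).round(4),P[:,:2].round(3).tolist())
E
python3 go.py .4634 .3595 .087 4
```

```text
[0.4612 0.3612 0.011 ] [[0.498, 0.4], [0.502, 0.327], [0.426, 0.321], [0.419, 0.397]]
[0.4665 0.2858 0.011 ] [[0.502, 0.327], [0.506, 0.251], [0.432, 0.244], [0.426, 0.321]]
[0.4715 0.209  0.011 ] [[0.506, 0.251], [0.512, 0.175], [0.436, 0.166], [0.432, 0.244]]
t 4.3 eef [0.4521 0.3602 0.1662] off [0.0111 0.0021 0.0792] ang [-0.009 -0.002  0.01 ] w 0.396 g 50.0 F [-0.2  5.6  0.9]
```

>>> drive_tool:
  deltas:
    - {"gripper":200,"offset":[0.01,0.002,0.03],"angular":[0,0,0]}
    - {"gripper":200,"offset":[0.01,0.002,0.055],"angular":[0,0,0]}
    - {"gripper":200,"offset":[0.01,0.002,0.07],"angular":[0,0,0]}
    - {"gripper":200,"offset":[0.01,0.002,0.076],"angular":[0,0,0]}
    - {"gripper":200,"offset":[0.01,0.002,0.078],"angular":[0,0,0]}

```text
t: 4.8
eef_pos: [0.4639, 0.3505, 0.0866]
tool_rot: [0.0, 0.999, 0.035, -0.0]
contact_force: [-0.0, -0.1, -0.6]
gripper_width: 0.39
grasp_force: 50.0
```

```bash
python3 go.py .462 .361 .0862 4
```

```text
t 4.8 eef [0.4639 0.3505 0.0866] off [-0.0011 -0.0106  0.0004] ang [0.    0.    0.001] w 0.39 g 50.0 F [-0.  -0.1 -0.6]
```

>>> drive_tool:
  deltas:
    - {"gripper":200,"offset":[-0.001,-0.004,-0.003],"angular":[0,0,0]}
    - {"gripper":200,"offset":[-0.001,-0.0105,-0.003],"angular":[0,0,0]}
    - {"gripper":200,"offset":[-0.001,-0.0105,-0.003],"angular":[0,0,0]}
    - {"gripper":200,"offset":[-0.001,-0.0105,0],"angular":[0,0,0]}
    - {"gripper":200,"offset":[-0.001,-0.0105,0.0005],"angular":[0,0,0]}

```text
t: 5.3
eef_pos: [0.4623, 0.361, 0.0863]
tool_rot: [-0.0, 0.999, 0.035, 0.0]
contact_force: [-1.5, -1.2, 6.1]
gripper_width: 0.393
grasp_force: 50.7
```

```bash
python3 go.py .462 .361 .0862 4
```

```text
t 5.3 eef [0.4623 0.361  0.0863] off [-0.0003 -0.      0.0001] ang [ 0.    -0.     0.001] w 0.393 g 50.7 F [-1.5 -1.2  6.1]
```

>>> drive_tool:
  deltas:
    - {"gripper":110,"offset":[0,0,0],"angular":[0,0,0]}
    - {"gripper":110,"offset":[0,0,0],"angular":[0,0,0]}
    - {"gripper":110,"offset":[0,0,0],"angular":[0,0,0]}
    - {"gripper":110,"offset":[0,0,-0.02],"angular":[0,0,0]}
    - {"gripper":110,"offset":[0,0,-0.06],"angular":[0,0,0]}

```text
t: 5.8
eef_pos: [0.4609, 0.3594, 0.1441]
tool_rot: [0.002, 0.999, 0.035, -0.003]
contact_force: [0.1, 0.3, 0.9]
gripper_width: 0.57
grasp_force: 0.0
```

```bash
python3 go.py .473 -.044 .16 6
```

```text
t 5.8 eef [0.4609 0.3594 0.1441] off [-0.0166  0.4033 -0.0143] ang [ 0.005  0.007 -0.043] w 0.57 g 0.0 F [0.1 0.3 0.9]
```

>>> drive_tool:
  deltas:
    - {"gripper":60,"offset":[0,0.02,-0.035],"angular":[0,0,0]}
    - {"gripper":40,"offset":[-0.003,0.065,-0.035],"angular":[0,0,-0.04]}
    - {"gripper":20,"offset":[-0.006,0.11,-0.035],"angular":[0,0,-0.04]}
    - {"gripper":0,"offset":[-0.008,0.155,-0.035],"angular":[0,0,-0.04]}
    - {"gripper":0,"offset":[-0.01,0.2,-0.035],"angular":[0,0,-0.04]}

```text
t: 6.3
eef_pos: [0.4663, 0.1589, 0.1814]
tool_rot: [0.0, 0.999, 0.051, 0.0]
contact_force: [0.1, -0.5, -0.6]
gripper_width: 1.001
grasp_force: 0.0
```

>>> drive_tool:
  deltas:
    - {"gripper":0,"offset":[-0.002,0.05,0],"angular":[0,0,0]}
    - {"gripper":0,"offset":[-0.004,0.1,0],"angular":[0,0,0]}
    - {"gripper":0,"offset":[-0.006,0.15,0],"angular":[0,0,0]}
    - {"gripper":0,"offset":[-0.008,0.19,0.01],"angular":[0,0,0]}
    - {"gripper":0,"offset":[-0.008,0.203,0.02],"angular":[0,0,0]}

```text
t: 6.8
eef_pos: [0.479, -0.0471, 0.1611]
tool_rot: [0.001, 0.999, 0.048, 0.0]
contact_force: [-0.1, 0.8, 0.1]
gripper_width: 0.999
grasp_force: 0.0
```

>>> drive_tool:
  deltas:
    - {"gripper":0,"offset":[0,0,0],"angular":[0,0,0]}
    - {"gripper":0,"offset":[0,0,0],"angular":[0,0,0]}

```text
t: 7.0
eef_pos: [0.4793, -0.0406, 0.1612]
tool_rot: [-0.0, 0.999, 0.052, -0.0]
contact_force: [0.6, 0.5, -1.1]
gripper_width: 0.997
grasp_force: 0.0
```

```bash
python3 snap.py w4; python3 go.py .473 -.044 .081 6
```

```text
t 7.05 eef [ 0.4795 -0.04    0.1614] off [-0.0069  0.0034  0.0804] ang [-0.001 -0.     0.   ] w 0.998 g 0.0 F [0.1 0.6 0.2]
```

View pics/w4.png

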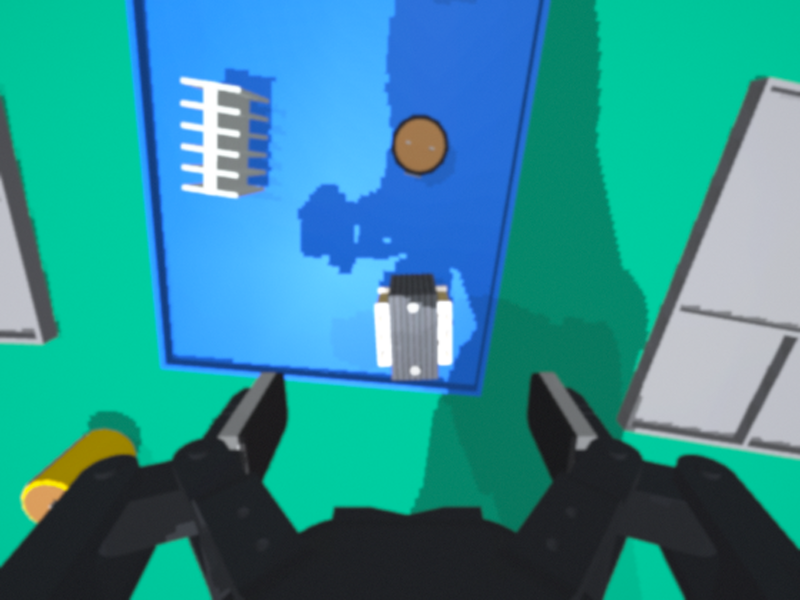

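The transformer sits between the fingers and nearly aligned with them: core top centre (414,337), screws at (413,308) and (415,371).

```bash
python3 - <<'E'
from h import *; import json
m=json.load(open("w4.json")); s=.7
for u,v in [(414,337),(413,308),(415,371),(414,380),(414,293)]: print(unproj(m,[u*s,v*s],.041)[0].round(4))
print("scap",unproj(m,[420*s,145*s],.043)[0].round(4),"heat",unproj(m,[210*s,137*s],.041)[0].round(4))
E
```

```text
[ 0.4725 -0.044   0.041 ]
[ 0.4877 -0.0419  0.041 ]
[ 0.4537 -0.0466  0.041 ]
[ 0.4485 -0.0466  0.041 ]
[ 0.4954 -0.0416  0.041 ]
scap [ 0.5622 -0.0369  0.043 ] heat [0.5563 0.0529 0.041 ]
```

>>> drive_tool:
  deltas:
    - {"gripper":0,"offset":[-0.007,0.0035,0.035],"angular":[0,0,-0.035]}
    - {"gripper":0,"offset":[-0.007,0.0035,0.065],"angular":[0,0,-0.035]}
    - {"gripper":0,"offset":[-0.007,0.0035,0.08],"angular":[0,0,-0.035]}
    - {"gripper":0,"offset":[-0.007,0.0035,0.08],"angular":[0,0,-0.035]}
    - {"gripper":200,"offset":[-0.007,0.0035,0.08],"angular":[0,0,-0.035]}
  grip_force: 50

```text
t: 7.55
eef_pos: [0.4732, -0.0446, 0.0818]
tool_rot: [-0.0, 0.998, 0.066, 0.0]
contact_force: [1.2, 0.9, 0.5]
gripper_width: 0.855
grasp_force: 0.0
```

>>> drive_tool:
  deltas:
    - {"gripper":200,"offset":[0,0,0],"angular":[0,0,0]}
    - {"gripper":200,"offset":[0,0,0],"angular":[0,0,0]}
    - {"gripper":200,"offset":[0,0,0],"angular":[0,0,0]}
    - {"gripper":200,"offset":[0,0,0],"angular":[0,0,0]}
    - {"gripper":200,"offset":[0,0,0],"angular":[0,0,0]}

```text
t: 8.05
eef_pos: [0.4735, -0.0459, 0.0824]
tool_rot: [0.0, 0.998, 0.065, 0.001]
contact_force: [-0.8, 1.2, 6.5]
gripper_width: 0.435
grasp_force: 50.1
```

```bash
python3 go.py .467 .2855 .17 4
```

```text
t 8.05 eef [ 0.4735 -0.0459  0.0824] off [ 0.0367 -0.3295 -0.0876] ang [ 0.    -0.003  0.077] w 0.435 g 50.1 F [-0.8  1.2  6.5]
```

>>> drive_tool:
  deltas:
    - {"gripper":200,"offset":[0,0,-0.02],"angular":[0,0,0]}
    - {"gripper":200,"offset":[0,0,-0.055],"angular":[0,0,0]}
    - {"gripper":200,"offset":[0.003,-0.03,-0.085],"angular":[0,0,0.02]}
    - {"gripper":200,"offset":[0.008,-0.07,-0.088],"angular":[0,0,0.04]}
    - {"gripper":200,"offset":[0.013,-0.115,-0.088],"angular":[0,0,0.077]}

```text
t: 8.55
eef_pos: [0.4716, 0.0697, 0.1712]
tool_rot: [0.0, 0.999, 0.032, 0.002]
contact_force: [1.2, -0.0, -1.4]
gripper_width: 0.433
grasp_force: 50.8
```

>>> drive_tool:
  deltas:
    - {"gripper":200,"offset":[0.005,-0.045,0],"angular":[0,0,0]}
    - {"gripper":200,"offset":[0.009,-0.09,0],"angular":[0,0,0]}
    - {"gripper":200,"offset":[0.013,-0.135,0],"angular":[0,0,0]}
    - {"gripper":200,"offset":[0.016,-0.175,0],"angular":[0,0,0]}
    - {"gripper":200,"offset":[0.018,-0.2,0],"angular":[0,0,0]}

```text
t: 9.05
eef_pos: [0.4741, 0.2741, 0.1699]
tool_rot: [-0.001, 0.999, 0.036, 0.0]
contact_force: [1.4, -0.1, -1.7]
gripper_width: 0.436
grasp_force: 50.7
```

>>> drive_tool:
  deltas:
    - {"gripper":200,"offset":[0,0,0],"angular":[0,0,0]}
    - {"gripper":200,"offset":[0,0,0],"angular":[0,0,0]}

```text
t: 9.25
eef_pos: [0.4745, 0.2703, 0.1693]
tool_rot: [0.0, 0.999, 0.035, -0.0]
contact_force: [0.2, -0.5, -1.5]
gripper_width: 0.435
grasp_force: 50.7
```

```bash
python3 go.py .467 .2855 .0827 4
```

```text
t 9.25 eef [0.4745 0.2703 0.1693] off [-0.0064 -0.0157  0.0866] ang [0.001 0.    0.001] w 0.435 g 50.7 F [ 0.2 -0.5 -1.5]
```

>>> drive_tool:
  deltas:
    - {"gripper":200,"offset":[-0.006,-0.0155,0.03],"angular":[0,0,0]}
    - {"gripper":200,"offset":[-0.006,-0.0155,0.06],"angular":[0,0,0]}
    - {"gripper":200,"offset":[-0.006,-0.0155,0.078],"angular":[0,0,0]}
    - {"gripper":200,"offset":[-0.006,-0.0155,0.085],"angular":[0,0,0]}
    - {"gripper":200,"offset":[-0.006,-0.0155,0.086],"angular":[0,0,0]}

```text
t: 9.75
eef_pos: [0.4679, 0.2836, 0.083]
tool_rot: [0.001, 0.999, 0.034, -0.0]
contact_force: [0.7, 1.0, -1.6]
gripper_width: 0.432
grasp_force: 50.8
```

```bash
python3 go.py .467 .2855 .0824 4
```

```text
t 9.75 eef [0.4679 0.2836 0.083 ] off [-0.0008 -0.002   0.0006] ang [ 0.002  0.001 -0.003] w 0.432 g 50.8 F [ 0.7  1.  -1.6]
```

Now the last 1 mm down, followed by the release and retreat.

>>> drive_tool:
  deltas:
    - {"gripper":200,"offset":[0,0,0.0008],"angular":[0,0,0]}
    - {"gripper":200,"offset":[0,0,0.001],"angular":[0,0,0]}
    - {"gripper":200,"offset":[0,0,0.001],"angular":[0,0,0]}

```text
t: 10.05
eef_pos: [0.4681, 0.2852, 0.0828]
tool_rot: [-0.0, 0.999, 0.034, 0.0]
contact_force: [-0.1, -0.7, -1.9]
gripper_width: 0.43
grasp_force: 50.8
```

```bash
python3 go.py .467 .2855 .0824 4
```

```text
t 10.05 eef [0.4681 0.2852 0.0828] off [-0.0011 -0.0004  0.0004] ang [-0.    -0.001 -0.001] w 0.43 g 50.8 F [-0.1 -0.7 -1.9]
```

>>> drive_tool:
  deltas:
    - {"gripper":200,"offset":[0,0,0.0006],"angular":[0,0,0]}
    - {"gripper":200,"offset":[0,0,0.0012],"angular":[0,0,0]}
    - {"gripper":200,"offset":[0,0,0.0012],"angular":[0,0,0]}

```text
t: 10.35
eef_pos: [0.4681, 0.2853, 0.0824]
tool_rot: [0.0, 0.999, 0.035, 0.001]
contact_force: [-2.6, -1.5, 12.2]
gripper_width: 0.436
grasp_force: 52.5
```

```bash
python3 go.py .467 .2855 .0824 4
```

```text
t 10.35 eef [0.4681 0.2853 0.0824] off [-0.001  -0.0002  0.    ] ang [ 0.    -0.001 -0.001] w 0.436 g 52.5 F [-2.6 -1.5 12.2]
```

>>> drive_tool:
  deltas:
    - {"gripper":95,"offset":[0,0,0],"angular":[0,0,0]}
    - {"gripper":95,"offset":[0,0,0],"angular":[0,0,0]}
    - {"gripper":95,"offset":[0,0,0],"angular":[0,0,0]}
    - {"gripper":95,"offset":[0,0,-0.02],"angular":[0,0,0]}
    - {"gripper":95,"offset":[0,0,-0.06],"angular":[0,0,0]}

```text
t: 10.85
eef_pos: [0.4661, 0.2842, 0.139]
tool_rot: [0.002, 0.999, 0.035, -0.003]
contact_force: [0.7, -0.4, 0.3]
gripper_width: 0.627
grasp_force: 0.0
```

```bash
python3 go.py .556 .0525 .16 0
```

```text
t 10.85 eef [0.4661 0.2842 0.139 ] off [ 0.0734  0.2374 -0.0207] ang [0.004 0.007 0.089] w 0.627 g 0.0 F [ 0.7 -0.4  0.3]
```

>>> drive_tool:
  deltas:
    - {"gripper":60,"offset":[0.007,0.025,-0.035],"angular":[0,0,0]}
    - {"gripper":40,"offset":[0.022,0.07,-0.035],"angular":[0,0,0.05]}
    - {"gripper":20,"offset":[0.037,0.115,-0.035],"angular":[0,0,0.089]}
    - {"gripper":0,"offset":[0.052,0.16,-0.035],"angular":[0,0,0.089]}
    - {"gripper":0,"offset":[0.066,0.205,-0.02],"angular":[0,0,0.089]}

```text
t: 11.35
eef_pos: [0.5496, 0.084, 0.1626]
tool_rot: [-0.0, 1.0, -0.0, 0.002]
contact_force: [1.3, -0.3, 0.7]
gripper_width: 1.0
grasp_force: 0.0
```

>>> drive_tool:
  deltas:
    - {"gripper":0,"offset":[0.01,0.03,0],"angular":[0,0,0]}
    - {"gripper":0,"offset":[0.01,0.031,0],"angular":[0,0,0]}
    - {"gripper":0,"offset":[0.01,0.031,0],"angular":[0,0,0]}

```text
t: 11.65
eef_pos: [0.5577, 0.0537, 0.1608]
tool_rot: [-0.0, 1.0, -0.001, -0.0]
contact_force: [0.3, 0.1, 0.2]
gripper_width: 1.001
grasp_force: 0.0
```

```bash
python3 snap.py w5; python3 go.py .556 .0525 .081 0
```

```text
t 11.7 eef [0.5575 0.0552 0.1609] off [-0.0015  0.0028  0.0799] ang [-0.001  0.    -0.   ] w 1.004 g 0.0 F [-0.7  0.6  0.3]
```

View pics/w5.png

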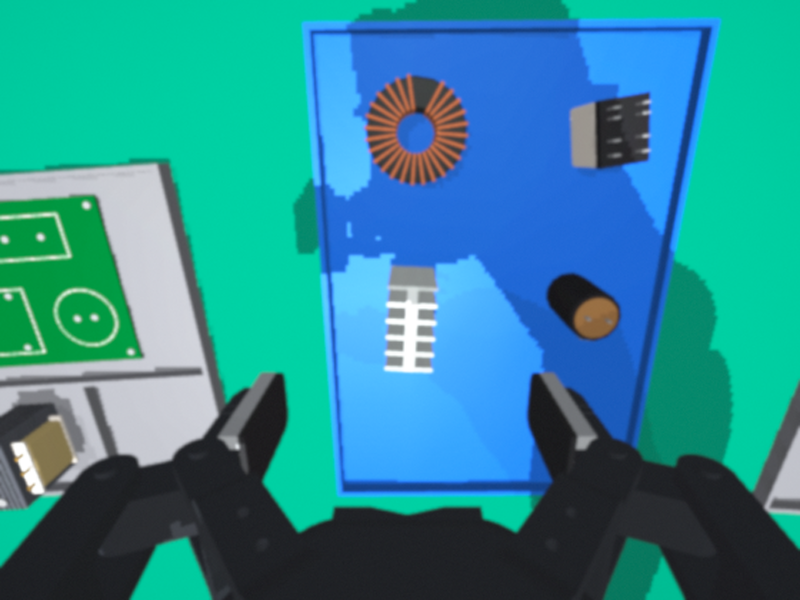

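The heatsink top has corners (388,289), (437,290), (434,373) and (385,371), with its web along (413,289) to (409,372). The transformer stands upright in the rect tray. The choke top is centred at (416,130) and the small cap top at (596,318).

```bash
python3 - <<'E'
from h import *; import json
m=json.load(open("w5.json")); s=.7
for n,u,v,z in [("h",411,331,.041),("w1",413,289,.041),("w2",409,372,.041),("choke",416,130,.029),("sc",596,318,.043)]: print(n,unproj(m,[u*s,v*s],z)[0].round(4))
E
```

```text
h [0.554  0.0522 0.041 ]
w1 [0.5757 0.0512 0.041 ]
w2 [0.5313 0.0532 0.041 ]
choke [0.6473 0.0498 0.029 ]
sc [ 0.5614 -0.0372  0.043 ]
```

>>> drive_tool:
  deltas:
    - {"gripper":0,"offset":[-0.003,0.003,0.035],"angular":[0,0,0.058]}
    - {"gripper":0,"offset":[-0.003,0.003,0.065],"angular":[0,0,0.058]}
    - {"gripper":0,"offset":[-0.003,0.003,0.079],"angular":[0,0,0.058]}
    - {"gripper":0,"offset":[-0.003,0.003,0.079],"angular":[0,0,0.058]}
    - {"gripper":220,"offset":[-0.003,0.003,0.079],"angular":[0,0,0.058]}
  grip_force: 50

```text
t: 12.2
eef_pos: [0.5551, 0.0525, 0.0827]
tool_rot: [-0.0, 1.0, -0.022, 0.0]
contact_force: [-0.0, 0.8, 0.3]
gripper_width: 0.859
grasp_force: 0.0
```

>>> drive_tool:
  deltas:
    - {"gripper":220,"offset":[0,0,0],"angular":[0,0,0]}
    - {"gripper":220,"offset":[0,0,0],"angular":[0,0,0]}
    - {"gripper":220,"offset":[0,0,0],"angular":[0,0,0]}
    - {"gripper":220,"offset":[0,0,0],"angular":[0,0,0]}
    - {"gripper":220,"offset":[0,0,0],"angular":[0,0,0]}

```text
t: 12.7
eef_pos: [0.5554, 0.0514, 0.0829]
tool_rot: [-0.0, 1.0, -0.023, 0.001]
contact_force: [0.2, -1.5, 6.0]
gripper_width: 0.272
grasp_force: 49.8
```

```bash
python3 go.py .472 .209 .17 4
```

```text
t 12.7 eef [0.5554 0.0514 0.0829] off [-0.0904 -0.1536 -0.0872] ang [-0.    -0.002 -0.148] w 0.272 g 49.8 F [ 0.2 -1.5  6. ]
```

>>> drive_tool:
  deltas:
    - {"gripper":220,"offset":[0,0,-0.02],"angular":[0,0,0]}
    - {"gripper":220,"offset":[0,0,-0.055],"angular":[0,0,0]}
    - {"gripper":220,"offset":[-0.015,-0.025,-0.085],"angular":[0,0,-0.05]}
    - {"gripper":220,"offset":[-0.035,-0.06,-0.087],"angular":[0,0,-0.1]}
    - {"gripper":220,"offset":[-0.058,-0.098,-0.087],"angular":[0,0,-0.148]}

```text
t: 13.2
eef_pos: [0.5019, 0.1522, 0.1706]
tool_rot: [-0.0, 0.999, 0.034, 0.002]
contact_force: [0.1, 0.6, -0.9]
gripper_width: 0.274
grasp_force: 49.0
```

>>> drive_tool:
  deltas:
    - {"gripper":220,"offset":[-0.015,-0.03,0],"angular":[0,0,0]}
    - {"gripper":220,"offset":[-0.025,-0.052,0],"angular":[0,0,0]}
    - {"gripper":220,"offset":[-0.025,-0.052,0],"angular":[0,0,0]}
    - {"gripper":220,"offset":[-0.025,-0.052,0],"angular":[0,0,0]}

```text
t: 13.6
eef_pos: [0.4726, 0.2022, 0.1691]
tool_rot: [0.0, 0.999, 0.036, 0.0]
contact_force: [-0.2, -0.7, -0.6]
gripper_width: 0.273
grasp_force: 49.1
```

```bash
python3 go.py .472 .209 .0829 4
```

```text
t 13.6 eef [0.4726 0.2022 0.1691] off [-0.0001 -0.0069  0.0862] ang [ 0.    -0.     0.002] w 0.273 g 49.1 F [-0.2 -0.7 -0.6]
```

>>> drive_tool:
  deltas:
    - {"gripper":220,"offset":[0,-0.0065,0.03],"angular":[0,0,0]}
    - {"gripper":220,"offset":[0,-0.0065,0.06],"angular":[0,0,0]}
    - {"gripper":220,"offset":[0,-0.0065,0.078],"angular":[0,0,0]}
    - {"gripper":220,"offset":[0,-0.0065,0.0845],"angular":[0,0,0]}
    - {"gripper":220,"offset":[0,-0.0065,0.0857],"angular":[0,0,0]}

```text
t: 14.1
eef_pos: [0.4727, 0.2072, 0.0832]
tool_rot: [0.001, 0.999, 0.034, -0.0]
contact_force: [-0.1, -0.0, -0.8]
gripper_width: 0.272
grasp_force: 49.2
```

>>> drive_tool:
  deltas:
    - {"gripper":220,"offset":[0,0,0.0006],"angular":[0,0,0]}
    - {"gripper":220,"offset":[0,0,0.001],"angular":[0,0,0]}
    - {"gripper":220,"offset":[0,0,0.001],"angular":[0,0,0]}

```text
t: 14.4
eef_pos: [0.473, 0.2081, 0.0829]
tool_rot: [0.0, 0.999, 0.035, 0.001]
contact_force: [0.7, -1.4, 4.6]
gripper_width: 0.274
grasp_force: 49.5
```

```bash
python3 go.py .472 .209 .0829 4
```

```text
t 14.4 eef [0.473  0.2081 0.0829] off [-0.001 -0.001  0.   ] ang [ 0.    -0.002 -0.001] w 0.274 g 49.5 F [ 0.7 -1.4  4.6]
```

>>> drive_tool:
  deltas:
    - {"gripper":140,"offset":[0,0,0],"angular":[0,0,0]}
    - {"gripper":140,"offset":[0,0,0],"angular":[0,0,0]}
    - {"gripper":140,"offset":[0,0,0],"angular":[0,0,0]}
    - {"gripper":140,"offset":[0,0,-0.02],"angular":[0,0,0]}
    - {"gripper":140,"offset":[0,0,-0.06],"angular":[0,0,0]}

```text
t: 14.9
eef_pos: [0.4705, 0.2078, 0.1406]
tool_rot: [0.001, 0.999, 0.035, -0.003]
contact_force: [-0.5, 0.3, -0.1]
gripper_width: 0.452
grasp_force: 0.0
```

```bash
python3 go.py .562 -.037 .16 0; python3 - <<'E'
import cv2
from station import optics
a=optics.read_camera("scene")
cv2.imwrite("pics/s2.png",cv2.resize(a[180:300,330:480],(750,600),interpolation=cv2.INTER_CUBIC))
E
```

```text
t 14.9 eef [0.4705 0.2078 0.1406] off [ 0.0739  0.2507 -0.0193] ang [0.003 0.007 0.09 ] w 0.452 g 0.0 F [-0.5  0.3 -0.1]
```

View pics/s2.png

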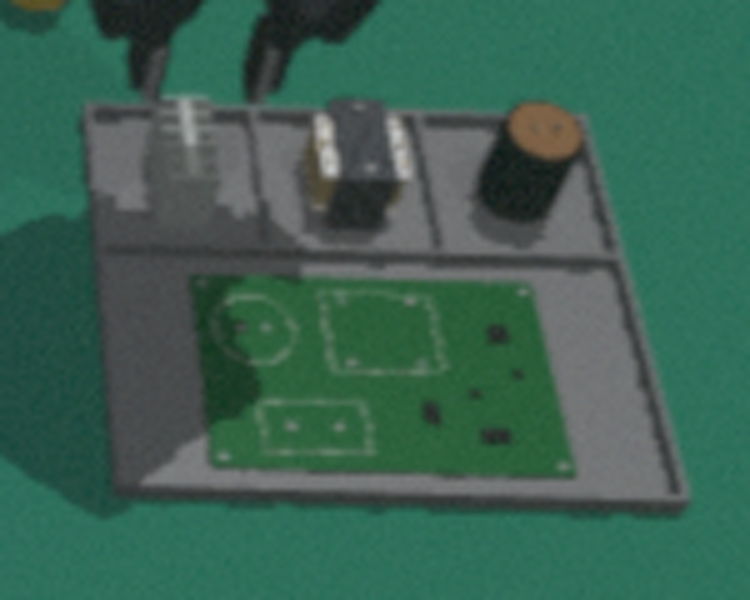

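The heatsink (185,160), transformer (360,165) and large cap (530,160) all stand upright, each in its own compartment. The small cap is next.

>>> drive_tool:
  deltas:
    - {"gripper":60,"offset":[0.007,0.025,-0.035],"angular":[0,0,0]}
    - {"gripper":40,"offset":[0.02,0.07,-0.035],"angular":[0,0,0.05]}
    - {"gripper":20,"offset":[0.034,0.115,-0.035],"angular":[0,0,0.09]}
    - {"gripper":0,"offset":[0.047,0.16,-0.035],"angular":[0,0,0.09]}
    - {"gripper":0,"offset":[0.06,0.205,-0.02],"angular":[0,0,0.09]}

```text
t: 15.45
eef_pos: [0.5483, 0.0068, 0.164]
tool_rot: [-0.0, 1.0, -0.0, 0.002]
contact_force: [0.6, 0.1, -0.4]
gripper_width: 0.999
grasp_force: 0.0
```

>>> drive_tool:
  deltas:
    - {"gripper":0,"offset":[0.01,0.035,0],"angular":[0,0,0]}
    - {"gripper":0,"offset":[0.014,0.045,0],"angular":[0,0,0]}
    - {"gripper":0,"offset":[0.014,0.045,0],"angular":[0,0,0]}
    - {"gripper":0,"offset":[0.014,0.045,0],"angular":[0,0,0]}

```text
t: 15.85
eef_pos: [0.5603, -0.035, 0.1623]
tool_rot: [-0.001, 1.0, 0.0, 0.0]
contact_force: [-0.2, 0.4, 0.5]
gripper_width: 0.999
grasp_force: 0.0
```

```bash
python3 go.py .562 -.037 .082 0
```

```text
t 15.85 eef [ 0.5603 -0.035   0.1623] off [0.0017 0.002  0.0803] ang [-0.001 -0.     0.001] w 0.999 g 0.0 F [-0.2  0.4  0.5]
```

>>> drive_tool:
  deltas:
    - {"gripper":0,"offset":[0.0017,0.002,0.035],"angular":[0,0,0]}
    - {"gripper":0,"offset":[0.0017,0.002,0.065],"angular":[0,0,0]}
    - {"gripper":0,"offset":[0.0017,0.002,0.08],"angular":[0,0,0]}
    - {"gripper":0,"offset":[0.0017,0.002,0.08],"angular":[0,0,0]}
    - {"gripper":220,"offset":[0.0017,0.002,0.08],"angular":[0,0,0]}
  grip_force: 50

```text
t: 16.35
eef_pos: [0.5625, -0.0375, 0.083]
tool_rot: [-0.0, 1.0, 0.001, 0.0]
contact_force: [0.2, -0.5, -0.6]
gripper_width: 0.857
grasp_force: 0.0
```

>>> drive_tool:
  deltas:
    - {"gripper":220,"offset":[0,0,0],"angular":[0,0,0]}
    - {"gripper":220,"offset":[0,0,0],"angular":[0,0,0]}
    - {"gripper":220,"offset":[0,0,0],"angular":[0,0,0]}
    - {"gripper":220,"offset":[0,0,0],"angular":[0,0,0]}
    - {"gripper":220,"offset":[0,0,0],"angular":[0,0,0]}

```text
t: 16.85
eef_pos: [0.5627, -0.0388, 0.0833]
tool_rot: [0.0, 1.0, -0.0, 0.001]
contact_force: [-1.3, 0.4, 5.7]
gripper_width: 0.279
grasp_force: 48.8
```

```bash
python3 go.py .4355 -.377 .17 -4.3
```

```text
t 16.85 eef [ 0.5627 -0.0388  0.0833] off [-0.1268  0.3383 -0.0868] ang [ 0.    -0.002  0.095] w 0.279 g 48.8 F [-1.3  0.4  5.7]
```

>>> drive_tool:
  deltas:
    - {"gripper":220,"offset":[0,0,-0.02],"angular":[0,0,0]}
    - {"gripper":220,"offset":[0,0,-0.055],"angular":[0,0,0]}
    - {"gripper":220,"offset":[-0.01,0.027,-0.085],"angular":[0,0,0]}
    - {"gripper":220,"offset":[-0.025,0.067,-0.087],"angular":[0,0,0.05]}
    - {"gripper":220,"offset":[-0.041,0.11,-0.087],"angular":[0,0,0.095]}

```text
t: 17.35
eef_pos: [0.5218, -0.1492, 0.1712]
tool_rot: [0.0, 0.999, -0.037, 0.002]
contact_force: [0.3, -1.1, -1.2]
gripper_width: 0.277
grasp_force: 49.0
```

>>> drive_tool:
  deltas:
    - {"gripper":220,"offset":[-0.013,0.045,0],"angular":[0,0,0]}
    - {"gripper":220,"offset":[-0.026,0.09,0],"angular":[0,0,0]}
    - {"gripper":220,"offset":[-0.039,0.135,0],"angular":[0,0,0]}
    - {"gripper":220,"offset":[-0.052,0.175,0],"angular":[0,0,0]}
    - {"gripper":220,"offset":[-0.06,0.205,0],"angular":[0,0,0]}

```text
t: 17.85
eef_pos: [0.4438, -0.3518, 0.1696]
tool_rot: [0.001, 0.999, -0.039, -0.0]
contact_force: [0.5, 0.3, -1.1]
gripper_width: 0.279
grasp_force: 49.0
```

>>> drive_tool:
  deltas:
    - {"gripper":220,"offset":[0,0,0],"angular":[0,0,0]}
    - {"gripper":220,"offset":[0,0,0],"angular":[0,0,0]}

```text
t: 18.05
eef_pos: [0.4455, -0.3492, 0.1694]
tool_rot: [-0.0, 0.999, -0.039, 0.0]
contact_force: [0.9, 0.8, 0.4]
gripper_width: 0.28
grasp_force: 49.1
```

```bash
python3 snap.py w6; python3 go.py .4355 -.377 .0833 -4.3
```

```text
t 18.1 eef [ 0.4462 -0.3479  0.1694] off [-0.0085  0.0299  0.0861] ang [-0.001 -0.001  0.   ] w 0.274 g 49.1 F [-0.1 -0.1 -0.5]
```

View pics/w6.png

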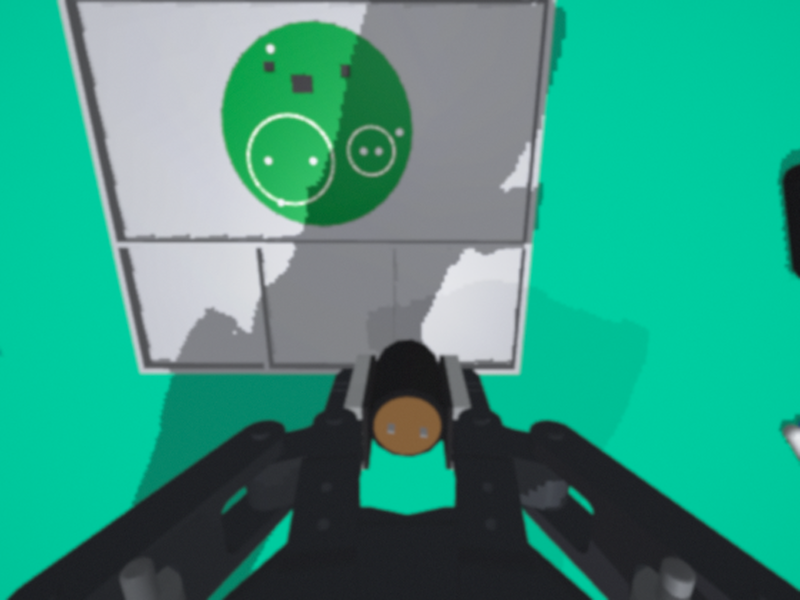

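The small cap is held upright. The compartment wall-top corners run left to right as (117,243), (258,243), (395,243) and (529,243), with the bottom ones at (141,372), (268,371), (394,372) and (519,372).

```bash
python3 - <<'E'
from h import *; import json
m=json.load(open("w6.json")); s=.7
T=[117,258,395,529];B=[141,268,394,519]
for i in range(3):
    P=unproj(m,np.array([(T[i],243),(T[i+1],243),(B[i+1],371),(B[i],371)])*s,.011); print(P.mean(0).round(4),P[:,:2].round(3).tolist())
E
```

```text
[ 0.4479 -0.2256  0.011 ] [[0.491, -0.191], [0.484, -0.269], [0.405, -0.26], [0.411, -0.182]]
[ 0.4419 -0.3027  0.011 ] [[0.484, -0.269], [0.478, -0.345], [0.399, -0.337], [0.405, -0.26]]
[ 0.436  -0.3786  0.011 ] [[0.478, -0.345], [0.473, -0.419], [0.393, -0.414], [0.399, -0.337]]
```

>>> drive_tool:
  deltas:
    - {"gripper":220,"offset":[-0.008,0.031,0.01],"angular":[0,0,0]}
    - {"gripper":220,"offset":[-0.008,0.031,0.045],"angular":[0,0,0]}
    - {"gripper":220,"offset":[-0.008,0.031,0.07],"angular":[0,0,0]}
    - {"gripper":220,"offset":[-0.008,0.031,0.083],"angular":[0,0,0]}
    - {"gripper":220,"offset":[-0.008,0.031,0.0855],"angular":[0,0,0]}

```text
t: 18.6
eef_pos: [0.436, -0.3768, 0.0833]
tool_rot: [-0.001, 0.999, -0.036, -0.001]
contact_force: [-6.1, 5.0, 18.0]
gripper_width: 0.275
grasp_force: 50.9
```

>>> drive_tool:
  deltas:
    - {"gripper":220,"offset":[0,0,0.0004],"angular":[0,0,0]}
    - {"gripper":220,"offset":[0,0,0.0008],"angular":[0,0,0]}
    - {"gripper":220,"offset":[0,0,0.0008],"angular":[0,0,0]}

```text
t: 18.9
eef_pos: [0.4364, -0.3785, 0.0835]
tool_rot: [0.0, 0.999, -0.037, 0.0]
contact_force: [0.3, -0.2, -0.7]
gripper_width: 0.279
grasp_force: 49.1
```

```bash
python3 go.py .436 -.3785 .0833 -4.3
```

```text
t 18.9 eef [ 0.4364 -0.3785  0.0835] off [-0.0004 -0.      0.0002] ang [ 0.    -0.001  0.001] w 0.279 g 49.1 F [ 0.3 -0.2 -0.7]
```

>>> drive_tool:
  deltas:
    - {"gripper":220,"offset":[0,0,0.0005],"angular":[0,0,0]}
    - {"gripper":220,"offset":[0,0,0.0008],"angular":[0,0,0]}
    - {"gripper":220,"offset":[0,0,0.0008],"angular":[0,0,0]}

```text
t: 19.2
eef_pos: [0.4363, -0.3787, 0.0833]
tool_rot: [0.0, 0.999, -0.037, 0.001]
contact_force: [-0.5, 2.6, 8.2]
gripper_width: 0.276
grasp_force: 50.1
```

```bash
python3 go.py .436 -.3785 .0833 -4.3
```

```text
t 19.2 eef [ 0.4363 -0.3787  0.0833] off [-0.0003 -0.0002  0.    ] ang [ 0.    -0.001  0.   ] w 0.276 g 50.1 F [-0.5  2.6  8.2]
```

Firm contact. Releasing, then on to the choke at (0.6475, 0.050).

>>> drive_tool:
  deltas:
    - {"gripper":140,"offset":[0,0,0],"angular":[0,0,0]}
    - {"gripper":140,"offset":[0,0,0],"angular":[0,0,0]}
    - {"gripper":140,"offset":[0,0,0],"angular":[0,0,0]}
    - {"gripper":140,"offset":[0,0,-0.02],"angular":[0,0,0]}
    - {"gripper":140,"offset":[0,0,-0.06],"angular":[0,0,0]}

```text
t: 19.7
eef_pos: [0.4339, -0.3777, 0.14]
tool_rot: [-0.002, 0.999, -0.037, -0.003]
contact_force: [0.5, 0.2, -0.8]
gripper_width: 0.445
grasp_force: 0.0
```

```bash
python3 go.py .6475 .05 .16 0
```

```text
t 19.7 eef [ 0.4339 -0.3777  0.14  ] off [ 0.1809 -0.4426 -0.0194] ang [-0.005  0.007 -0.096] w 0.445 g 0.0 F [ 0.5  0.2 -0.8]
```

>>> drive_tool:
  deltas:
    - {"gripper":60,"offset":[0.01,-0.025,-0.035],"angular":[0,0,0]}
    - {"gripper":40,"offset":[0.028,-0.068,-0.035],"angular":[0,0,-0.05]}
    - {"gripper":20,"offset":[0.046,-0.112,-0.035],"angular":[0,0,-0.096]}
    - {"gripper":0,"offset":[0.064,-0.156,-0.035],"angular":[0,0,-0.096]}
    - {"gripper":0,"offset":[0.082,-0.2,-0.035],"angular":[0,0,-0.096]}

```text
t: 20.2
eef_pos: [0.5329, -0.1841, 0.1773]
tool_rot: [0.0, 1.0, -0.0, 0.0]
contact_force: [0.7, -0.5, -1.2]
gripper_width: 1.0
grasp_force: 0.0
```

>>> drive_tool:
  deltas:
    - {"gripper":0,"offset":[0.02,-0.045,0],"angular":[0,0,0]}
    - {"gripper":0,"offset":[0.04,-0.09,0],"angular":[0,0,0]}
    - {"gripper":0,"offset":[0.06,-0.135,0],"angular":[0,0,0]}
    - {"gripper":0,"offset":[0.08,-0.18,0],"angular":[0,0,0]}
    - {"gripper":0,"offset":[0.095,-0.22,0],"angular":[0,0,0]}

```text
t: 20.7
eef_pos: [0.6282, 0.0371, 0.1772]
tool_rot: [-0.0, 1.0, 0.001, 0.0]
contact_force: [0.7, 0.1, -1.2]
gripper_width: 1.001
grasp_force: 0.0
```

>>> drive_tool:
  deltas:
    - {"gripper":0,"offset":[0,0,0],"angular":[0,0,0]}
    - {"gripper":0,"offset":[0,0,0],"angular":[0,0,0]}

```text
t: 20.9
eef_pos: [0.6272, 0.0357, 0.1768]
tool_rot: [-0.0, 1.0, 0.001, -0.0]
contact_force: [0.4, -1.3, 0.0]
gripper_width: 1.001
grasp_force: 0.0
```

```bash
python3 go.py .6475 .05 .076 0
```

```text
t 20.9 eef [0.6272 0.0357 0.1768] off [ 0.0204 -0.0142  0.1008] ang [-0.     0.001  0.004] w 1.001 g 0.0 F [ 0.4 -1.3  0. ]
```

>>> drive_tool:
  deltas:
    - {"gripper":0,"offset":[0.02,-0.014,0.025],"angular":[0,0,0]}
    - {"gripper":0,"offset":[0.02,-0.014,0.06],"angular":[0,0,0]}
    - {"gripper":0,"offset":[0.02,-0.014,0.09],"angular":[0,0,0]}
    - {"gripper":0,"offset":[0.02,-0.014,0.1],"angular":[0,0,0]}
    - {"gripper":0,"offset":[0.02,-0.014,0.1],"angular":[0,0,0]}

```text
t: 21.4
eef_pos: [0.6461, 0.0464, 0.0757]
tool_rot: [0.001, 1.0, -0.001, -0.002]
contact_force: [-0.3, -0.2, 1.2]
gripper_width: 0.999
grasp_force: 0.0
```

```bash
python3 snap.py w7; python3 go.py .6475 .05 .076 0
```

```text
t 21.45 eef [0.6472 0.047  0.0773] off [ 0.0003 -0.003   0.0013] ang [ 0.001  0.001 -0.002] w 1.003 g 0.0 F [-0.  -0.4  1.4]
```

View pics/w7.png

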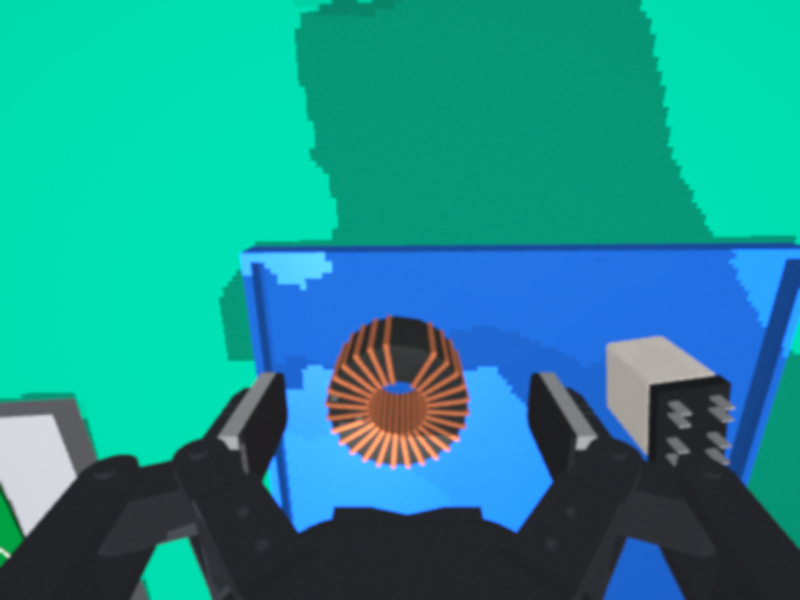

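The choke (398,400) is between the fingers with the relay well clear. I'll shift 2.5 mm and close.

>>> drive_tool:
  deltas:
    - {"gripper":0,"offset":[0,-0.0025,0.0005],"angular":[0,0,0]}
    - {"gripper":200,"offset":[0,-0.0025,0.0005],"angular":[0,0,0]}
    - {"gripper":200,"offset":[0,-0.0025,0.0005],"angular":[0,0,0]}
    - {"gripper":200,"offset":[0,-0.0025,0.0005],"angular":[0,0,0]}
    - {"gripper":200,"offset":[0,-0.0025,0.0005],"angular":[0,0,0]}
  grip_force: 50

```text
t: 21.95
eef_pos: [0.6478, 0.0509, 0.078]
tool_rot: [0.0, 1.0, 0.0, 0.001]
contact_force: [-1.6, -0.7, 6.7]
gripper_width: 0.512
grasp_force: 50.2
```

>>> drive_tool:
  deltas:
    - {"gripper":200,"offset":[0,0,0],"angular":[0,0,0]}
    - {"gripper":200,"offset":[0,0,0],"angular":[0,0,0]}
    - {"gripper":200,"offset":[0,0,0],"angular":[0,0,0]}

```text
t: 22.25
eef_pos: [0.6478, 0.0509, 0.078]
tool_rot: [0.0, 1.0, 0.0, 0.001]
contact_force: [-1.8, 0.1, 6.6]
gripper_width: 0.515
grasp_force: 50.2
```

```bash
python3 go.py .448 -.2255 .15 -4.3
```

```text
t 22.25 eef [0.6478 0.0509 0.078 ] off [-0.1997  0.2764 -0.0722] ang [ 0.    -0.002  0.096] w 0.515 g 50.2 F [-1.8  0.1  6.6]
```

>>> drive_tool:
  deltas:
    - {"gripper":200,"offset":[0,0,-0.015],"angular":[0,0,0]}
    - {"gripper":200,"offset":[0,0,-0.045],"angular":[0,0,0]}
    - {"gripper":200,"offset":[-0.01,0.015,-0.08],"angular":[0,0,0]}
    - {"gripper":200,"offset":[-0.03,0.045,-0.085],"angular":[0,0,0.04]}
    - {"gripper":200,"offset":[-0.055,0.078,-0.085],"angular":[0,0,0.096]}

```text
t: 22.75
eef_pos: [0.5936, -0.0268, 0.1647]
tool_rot: [-0.0, 0.999, -0.037, 0.003]
contact_force: [0.0, -1.5, -1.0]
gripper_width: 0.512
grasp_force: 51.0
```

>>> drive_tool:
  deltas:
    - {"gripper":200,"offset":[-0.022,0.035,0],"angular":[0,0,0]}
    - {"gripper":200,"offset":[-0.046,0.072,0],"angular":[0,0,0]}
    - {"gripper":200,"offset":[-0.07,0.11,0],"angular":[0,0,0]}
    - {"gripper":200,"offset":[-0.094,0.148,0],"angular":[0,0,0]}
    - {"gripper":200,"offset":[-0.115,0.18,0],"angular":[0,0,0]}

```text
t: 23.25
eef_pos: [0.4626, -0.2, 0.1627]
tool_rot: [0.0, 0.999, -0.038, 0.0]
contact_force: [0.4, -1.5, -0.9]
gripper_width: 0.511
grasp_force: 51.0
```

>>> drive_tool:
  deltas:
    - {"gripper":200,"offset":[-0.007,0.012,0],"angular":[0,0,0]}
    - {"gripper":200,"offset":[-0.007,0.012,0],"angular":[0,0,0]}
    - {"gripper":200,"offset":[-0.007,0.012,0],"angular":[0,0,0]}

```text
t: 23.55
eef_pos: [0.4573, -0.2086, 0.1624]
tool_rot: [-0.0, 0.999, -0.037, 0.001]
contact_force: [0.8, -0.5, -0.5]
gripper_width: 0.511
grasp_force: 51.0
```

```bash
python3 snap.py w8; python3 go.py .448 -.2255 .078 -4.3
```

```text
t 23.6 eef [ 0.4576 -0.208   0.1622] off [-0.0085  0.0182  0.0842] ang [-0.001 -0.002  0.003] w 0.515 g 51.0 F [-0.2 -0.2 -0.7]
```

View pics/w8.png

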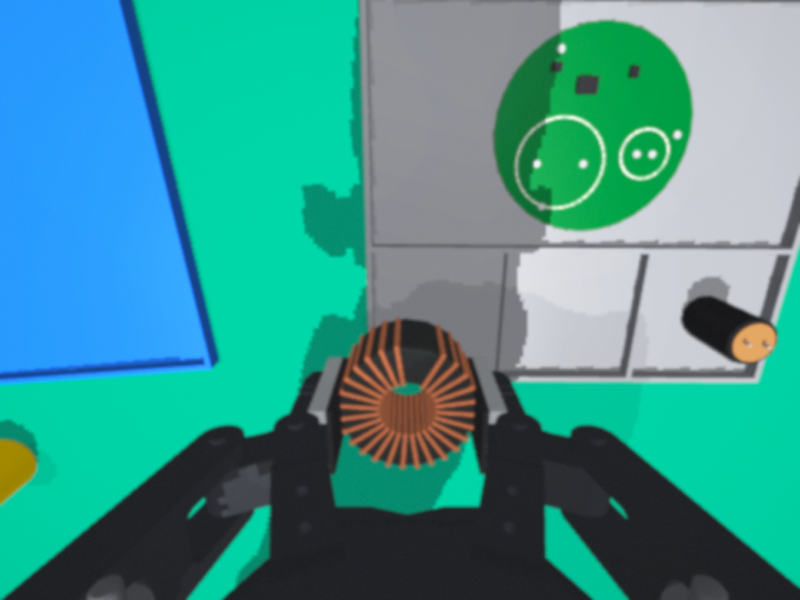

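The choke is level in the grip, and the small cap stands upright in the far compartment. The fingers plus the 46 mm choke nearly fill the 73 mm width, so I'll turn the gripper 45° to use the compartment's diagonal. First I'm checking joint 7's range.

```bash
python3 -c "
from station import bot; print([round(float(v),2) for v in bot.get_obs()['q']])"
```

```text
[0.52, 0.4, -0.26, 2.07, 0.16, 0.68, -1.49]
```

>>> drive_tool:
  deltas:
    - {"gripper":200,"offset":[-0.0085,0.018,0],"angular":[0,0,0.18]}
    - {"gripper":200,"offset":[-0.0085,0.018,0],"angular":[0,0,0.36]}
    - {"gripper":200,"offset":[-0.0085,0.018,0],"angular":[0,0,0.54]}
    - {"gripper":200,"offset":[-0.0085,0.018,0],"angular":[0,0,0.72]}
    - {"gripper":200,"offset":[-0.0085,0.018,0],"angular":[0,0,0.9]}

```text
t: 24.1
eef_pos: [0.4479, -0.2249, 0.1618]
tool_rot: [-0.0, 0.924, -0.382, 0.0]
contact_force: [-0.2, 0.7, -1.0]
gripper_width: 0.516
grasp_force: 51.0
```

>>> drive_tool:
  deltas:
    - {"gripper":200,"offset":[0,0,0],"angular":[0,0,0.1]}
    - {"gripper":200,"offset":[0,0,0],"angular":[0,0,0.1]}
    - {"gripper":200,"offset":[0,0,0],"angular":[0,0,0.1]}

```text
t: 24.4
eef_pos: [0.4474, -0.2255, 0.1618]
tool_rot: [-0.0, 0.91, -0.415, 0.0]
contact_force: [0.3, 1.1, -0.3]
gripper_width: 0.508
grasp_force: 51.0
```

```bash
python3 go.py .448 -.2255 .078 -49.3; python3 -c "
from station import bot; print([round(float(v),2) for v in bot.get_obs()['q']])"
```

```text
t 24.4 eef [ 0.4474 -0.2255  0.1618] off [ 0.0004 -0.0004  0.0838] ang [-0.001 -0.     0.006] w 0.508 g 51.0 F [ 0.3  1.1 -0.3]
[0.4, 0.39, -0.07, 2.08, 0.04, 0.67, -2.12]
```

>>> drive_tool:
  deltas:
    - {"gripper":200,"offset":[0,0,0.03],"angular":[0,0,0]}
    - {"gripper":200,"offset":[0,0,0.06],"angular":[0,0,0]}
    - {"gripper":200,"offset":[0,0,0.076],"angular":[0,0,0]}
    - {"gripper":200,"offset":[0,0,0.0815],"angular":[0,0,0]}
    - {"gripper":200,"offset":[0,0,0.0825],"angular":[0,0,0]}

```text
t: 24.9
eef_pos: [0.4466, -0.2264, 0.0788]
tool_rot: [-0.0, 0.909, -0.416, -0.0]
contact_force: [0.5, -0.5, -0.0]
gripper_width: 0.513
grasp_force: 51.0
```

>>> drive_tool:
  deltas:
    - {"gripper":200,"offset":[0,0,0.0005],"angular":[0,0,0]}
    - {"gripper":200,"offset":[0,0,0.001],"angular":[0,0,0]}
    - {"gripper":200,"offset":[0,0,0.001],"angular":[0,0,0]}

```text
t: 25.2
eef_pos: [0.4469, -0.2269, 0.079]
tool_rot: [-0.0, 0.909, -0.417, 0.001]
contact_force: [0.4, -0.8, -0.9]
gripper_width: 0.513
grasp_force: 51.0
```

```bash
python3 go.py .448 -.2255 .078 -49.3
```

```text
t 25.2 eef [ 0.4469 -0.2269  0.079 ] off [-0.0004 -0.0018  0.001 ] ang [-0.001 -0.002  0.   ] w 0.513 g 51.0 F [ 0.4 -0.8 -0.9]
```

>>> drive_tool:
  deltas:
    - {"gripper":200,"offset":[0,0,0.0005],"angular":[0,0,0]}
    - {"gripper":200,"offset":[0,0,0.001],"angular":[0,0,0]}
    - {"gripper":200,"offset":[0,0,0.0015],"angular":[0,0,0]}
    - {"gripper":200,"offset":[0,0,0.0015],"angular":[0,0,0]}

```text
t: 25.6
eef_pos: [0.4468, -0.2269, 0.0779]
tool_rot: [0.0, 0.909, -0.417, 0.0]
contact_force: [-3.1, 1.9, 13.5]
gripper_width: 0.513
grasp_force: 52.3
```

```bash
python3 go.py .448 -.2255 .078 -49.3
```

```text
t 25.6 eef [ 0.4468 -0.2269  0.0779] off [-0.0003 -0.0019 -0.0001] ang [-0.    -0.001 -0.   ] w 0.513 g 52.3 F [-3.1  1.9 13.5]
```

>>> drive_tool:
  deltas:
    - {"gripper":108,"offset":[0,0,0],"angular":[0,0,0]}
    - {"gripper":108,"offset":[0,0,0],"angular":[0,0,0]}
    - {"gripper":108,"offset":[0,0,0],"angular":[0,0,0]}
    - {"gripper":108,"offset":[0,0,-0.005],"angular":[0,0,0]}
    - {"gripper":100,"offset":[0,0,-0.02],"angular":[0,0,0]}

```text
t: 26.1
eef_pos: [0.4456, -0.2264, 0.096]
tool_rot: [0.0, 0.909, -0.417, -0.001]
contact_force: [-0.1, 0.7, 0.5]
gripper_width: 0.609
grasp_force: 0.0
```

>>> drive_tool:
  deltas:
    - {"gripper":60,"offset":[0,0,-0.04],"angular":[0,0,0]}
    - {"gripper":60,"offset":[0,0,-0.08],"angular":[0,0,0]}
    - {"gripper":60,"offset":[0,0,-0.12],"angular":[0,0,0]}
    - {"gripper":60,"offset":[0,0,-0.15],"angular":[0,0,0]}
    - {"gripper":60,"offset":[0,0,-0.15],"angular":[0,0,0]}

```text
t: 26.6
eef_pos: [0.4485, -0.2276, 0.2513]
tool_rot: [-0.0, 0.909, -0.417, 0.004]
contact_force: [0.2, 0.5, 0.1]
gripper_width: 0.766
grasp_force: 0.0
```

```bash
python3 - <<'E'
import cv2,numpy as np
from station import optics
a=optics.read_camera("scene"); b=optics.read_camera("side")
cv2.imwrite("pics/fin.png",np.vstack([cv2.resize(a[160:310,75:475],(800,300),interpolation=cv2.INTER_CUBIC),cv2.resize(b[80:300,100:500],(545,300),interpolation=cv2.INTER_CUBIC)[:, :545] if 0 else cv2.copyMakeBorder(cv2.resize(b[80:300,100:500],(545,300)),0,0,0,255,cv2.BORDER_CONSTANT)]))
E
```

```text
(no output)
```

View pics/fin.png

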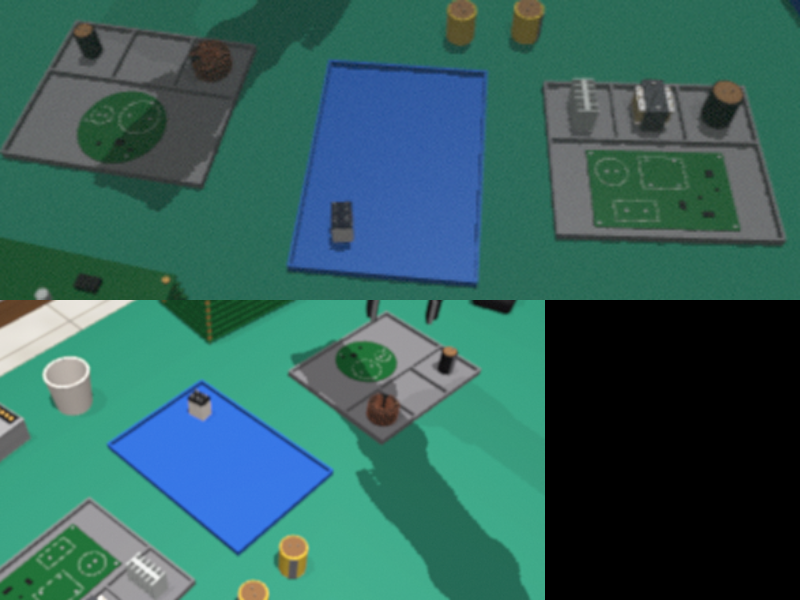

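All five parts are in their own compartments: small cap (88,40), choke (211,60), heatsink (583,105), transformer (655,105) and large cap (722,104). The relay is still in the stock tray at (342,222), and the gripper is clear. Handing in.

```bash
python3 -c "
from station import bot; print(bot.hand_in())"
```

```text
the job is handed in; nothing more can be done
None
```

Both kits are made up and the job is handed in at about 27 s: the five parts stand upright in their own compartments, and the relay and the yellow look-alikes were left untouched.

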